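Select the green test port and start the test

TASK

With a fingertip, gently push the orange pointer of the port selector round until it points at the green port, and only then press the red button fully down with a fingertip and let it go. Push only, do not pinch the pointer, and leave the pointer on the green port and the loose things where they are.

Things in the scene. Friction and masses are not known exactly. Their poses are not given: they have to be found in the camera images.
- selector: grey square bench instrument with black corners and a black round dial with white ticks, 360 x 360 x 50 mm, fixed to the bench; origin at the centre of its underside, flat top at 50 mm. The pointer turns about the vertical line through this origin; four ports stand in an arc round its far side (its +x), the red button on its right side (its -y)
- pointer: the selector's pointer: one orange arm with a white end on a black hub. Origin on its vertical turning axis at the level of the selector's top; x runs along the arm to the white end, z up. Arm 14 mm wide, its sides 9 to 33 mm above the selector's top; hub 48 mm diameter, 40 mm tall. Turns either way all round; steady friction (1.2 N at 85 mm out), no catches; stays where left
- pointer_tip (a point): the white pointed end of the pointer, 118 mm from its turning axis, 71 mm above the bench; axes as pointer
- start_button (a joint): travel of the red button: 0 up, 0.006 m fully down; sprung, 5 N holds it fully down
- start_button_top (a point): centre of the top of the red round button (30 mm diameter, presses straight down 6 mm) on the selector's right side, about 155 mm from the pointer's axis
- green_port: the green port: a green round connector stub, 32 mm diameter, 22 mm tall with a black hole in its top, fixed on the selector about 155 mm from the pointer's axis, beyond the pointer's reach; origin at the centre of its underside. Which colour stands at which of the four places changes.
- blue_port: the blue port: a blue round connector stub, 32 mm diameter, 22 mm tall with a black hole in its top, fixed on the selector about 155 mm from the pointer's axis, beyond the pointer's reach; origin at the centre of its underside. Which colour stands at which of the four places changes.
- yellow_port: the yellow port: a yellow round connector stub, 32 mm diameter, 22 mm tall with a black hole in its top, fixed on the selector about 155 mm from the pointer's axis, beyond the pointer's reach; origin at the centre of its underside. Which colour stands at which of the four places changes.
- white_port: the white port: a white round connector stub, 32 mm diameter, 22 mm tall with a black hole in its top, fixed on the selector about 155 mm from the pointer's axis, beyond the pointer's reach; origin at the centre of its underside. Which colour stands at which of the four places changes.
- cap_jar: small white jar with blue lid, 34 mm diameter, 36 mm tall, standing loose on the selector's top near a corner; a bystander; origin at the centre of its underside
- cleaver: small dark metal hand tool block, 40 x 34 x 30 mm, standing loose on the selector's top near a corner; a bystander; origin at the centre of its underside
- alcohol_bottle: translucent whitish bottle with red cap, 52 mm diameter, 125 mm tall, loose on the bench; a bystander; origin at the centre of its underside
- fibre_spool: yellow spool, 100 mm diameter, 45 mm tall, loose on the bench; a bystander; origin at the centre of its underside
- screwdriver: screwdriver 160 mm long, lying loose on the bench; a bystander; origin at the middle of its length
- splice_tray: shallow white divided tray, 130 x 90 x 16 mm, loose on the bench; a bystander; origin at the centre of its underside
- power_meter: yellow hand-held meter, 150 x 75 x 30 mm, lying loose on the bench; a bystander; origin at the centre of its underside

How it is judged:
By the outcome, as a careful person would: the job done as asked, in the order asked, and still so for the second after the job is handed in, with the robot touching nothing.
It also fails if it takes over 51 s, if anything falls off the work surface, if the arm or the gripper's body presses on something with over 40 N, if the wrist force passes 120 N, or if a joint passes its speed limit or range.

ROBOT

A 6-joint arm with a two-finger parallel gripper is mounted at the origin on the work surface. World frame = base frame: x ahead of the robot, y to its left, z up, the work surface at z = 0. Lengths are in m, angles in rad, forces in N, time in s.
With the tool pointing down it reaches from about 0.35 to 0.95 m from the base axis. Payload 17.4 kg.
Tool frame: the origin (TCP) lies where the fingers leave the gripper's body, on its centre line; the fingertips stand 84 mm ahead of it and the grasp point (between the pads) lies 65 mm ahead of it; z points along the fingers, y is the direction in which the jaws open and shut (so a half turn about z gives the same grasp; the last joint's range is limited). The gripper opens to 93 mm and grips with 3 to 60 N. Pads are 15 mm wide; open, the fingers measure 128 mm over their backs; the gripper's body (75 mm by 188 mm) begins 65 mm behind the grasp point.
Start: joints at [-0.038, 0.116, 1.442, -0, 1.584, -0.038], TCP at [0.675, -0, 0.303] pointing down, gripper open.
Joint ranges: [-2.83, 2.83], [-0.83, 2.19], [0.07, 2.5], [-1.14, 4.28], [0.01, 3], [-2.97, 2.97]. Speed limits (rad/s): [1.89, 1.89, 2.22, 3.14, 3.14, 3.14].

INTERFACE

Orientations are given as a rotation vector (axis times angle).
In Python, from plant import manip gives the robot as it stands.
- The arm moves only by the shell command python3 -m crank 'ROWS' [FORCE]. ROWS is a JSON object of lists of equal length, an entry for each row: "offset": the shift along the tool's x, y, z in m, a list of three; "twist": the turn, a rotation vector about the tool's x, y, z in degrees, a list of three; "jaw": the closure in counts, from 0 (fully open) to 255 (shut). In form: {"offset": [[tx, ty, tz], ...], "twist": [[ax, ay, az], ...], "jaw": [jaw, ...]}. A call has 1 to 10 rows; each row is the pose to reach, as a shift and turn from the pose commanded when the call began, along the tool's axes at that moment; what a row does not reach only later rows make up. A row lasts 1/8 s, in which the tool goes at most 62.5 mm and 10.7 degrees, less where a joint would pass 70% of its speed; a pose out of reach is approached as far as the arm can. A call with a gripper value outside its range is refused whole. The fingers move at their own pace and stop on an object; FORCE is the grip in N (left out, the last holds). Time passes only in rows, so rows that repeat a pose let the fingers close. It gives the time, the measured TCP pose, the force and the opening at its end, in the units of the state.
- manip.observe(): the state, without advancing time (a new reading comes with each control period).
- manip.snapshot(name): name is "scene" or "side" or "wrist"; returns the picture (384x512x3 uint8, red, green, blue); there is no depth.
- manip.camera_params(name): a dict with "mtx" (3x3 intrinsics, pixels), "view" (4x4, takes a point from world to camera coordinates). Camera axes: x right, y up, looking along -z (the intrinsics and any distortion apply to the point x, -y, -z); pixel columns grow to the right and rows downward; lengths in m; the calibration is good to about 2 mm. A picture is of the moment at which its call begins: read the wrist's pose just before it. camera_params takes no time and is no camera call; for the wrist camera it gives the pose at the moment of the call.
- manip.job_done(): hands the job in, once; it reports no verdict.
The state is a dict: "time_s": time; "joints": joint angles; "joint_velocities": joint speeds; "joint_efforts": joint torques, N m; "ee_pos": TCP position; "tcp_rot": TCP orientation; "contact_force": force on the tool from outside, world axes, zero at the start; "ft_torque": the same for the moment, N m; "gripper_width": finger opening in m.
Only numpy, scipy, OpenCV 4.12 (cv2) and the standard library are available. Lean on these libraries where they do the work, as an engineer would, in place of code of your own. Each camera call takes 0.05 s, during which the arm holds its last target.

## Working session

There is one attempt and no reset: what is moved stays moved. The work goes in short steps, Python scripts to look and compute and a shell command to move; the robot and the scene stay as the last step left them, time stands still between calls to the robot, and variables do not carry over. Pictures are saved under pics/ and viewed, and the job is handed in when it is done.

```bash
mkdir -p pics; ls
python3 - <<'E'
from plant import manip
import cv2
print(manip.observe())
for n in ["scene","side","wrist"]:
    p=manip.camera_params(n); print(n,p)
    im=manip.snapshot(n); cv2.imwrite(f"pics/{n}0.png",im[:,:,::-1])
E
```

```text
pics
{'time_s': 0.0, 'joints': array([-3.78160170e-02,  1.16475206e-01,  1.44223163e+00,  5.24818358e-06,
        1.58398947e+00, -3.78080915e-02]), 'joint_velocities': array([-0.00203264, -0.0003266 , -0.00125627, -0.00108587,  0.00042354,
       -0.00016348]), 'joint_efforts': array([-2.39607485e-03, -7.21266031e+01, -6.22611737e+01,  7.77577632e-02,
        2.38535833e-02, -2.17692599e-05]), 'ee_pos': array([ 6.74902469e-01, -1.49060226e-05,  3.02033277e-01]), 'tcp_rot': array([-2.22087522e+00, -2.22085777e+00,  1.17228863e-03]), 'contact_force': array([-1.0774977 , -0.07353163,  0.79755031]), 'ft_torque': array([-0.01747275, -0.01818702, -0.02650588]), 'gripper_width': 0.09275015048492165}
scene {'mtx': array([[459.36068614,   0.        , 251.19305211],
       [  0.        , 459.36068614, 190.26508882],
       [  0.        ,   0.        ,   1.        ]]), 'view': array([[ 0.12096423,  0.99257318,  0.01288945, -0.04653178],
       [-0.80984644,  0.09116994,  0.57951427,  0.41353573],
       [ 0.57403519, -0.08053897,  0.81486016, -1.64967797],
       [ 0.        ,  0.        ,  0.
[... 266 characters left out ...]
    [ 0.48921817, -0.57191732,  0.658465  , -0.34046657],
       [-0.44171047,  0.48852199,  0.75248795, -1.20701423],
       [ 0.        ,  0.        ,  0.        ,  1.        ]])}
wrist {'mtx': array([[266.62769715,   0.        , 258.40728501],
       [  0.        , 266.62769715, 188.67676598],
       [  0.        ,   0.        ,   1.        ]]), 'view': array([[ 9.99998219e-01, -8.23933669e-04, -1.69811121e-03,
        -6.74561619e-01],
       [ 3.96223923e-04,  9.71279992e-01, -2.37939110e-01,
         2.87020194e-02],
       [ 1.84538749e-03,  2.37938013e-01,  9.71278588e-01,
        -3.89855420e-01],
       [ 0.00000000e+00,  0.00000000e+00,  0.00000000e+00,
         1.00000000e+00]])}
```

View pics/scene0.png

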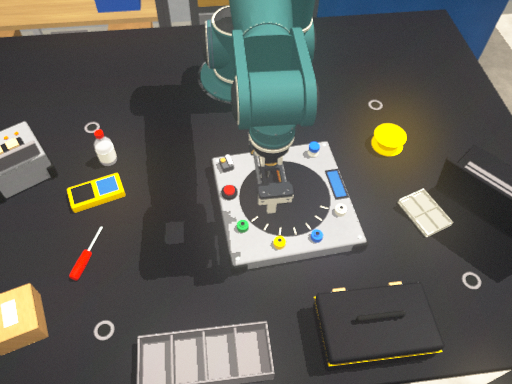

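View pics/side0.png

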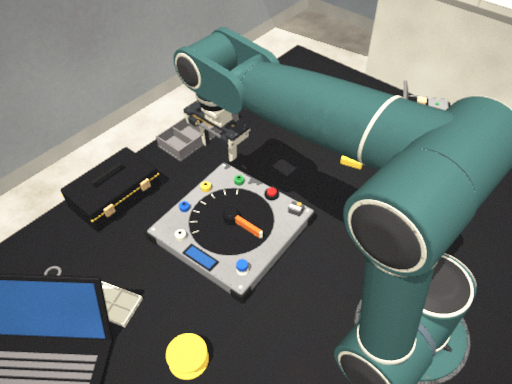

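View pics/wrist0.png

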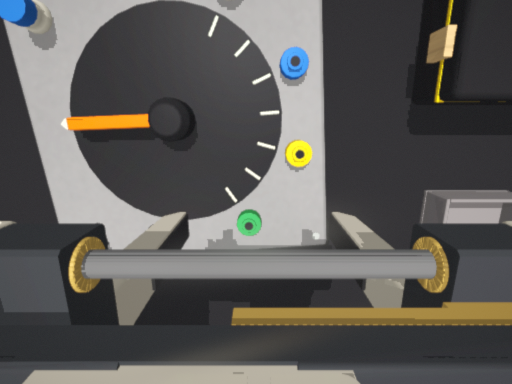

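```bash
cat > h.py <<'E'
import numpy as np,cv2
from scipy.optimize import least_squares
def proj(c,P):
    K,V=c; P=np.atleast_2d(P); q=P@V[:3,:3].T+V[:3,3]; q=q*[1,-1,-1]; q=q@K.T
    return q[:,:2]/q[:,2:]
def ray(c,uv,z):
    K,V=c; d=np.linalg.inv(K)@[uv[0],uv[1],1]; d=d*[1,-1,-1]; R=V[:3,:3]; o=-R.T@V[:3,3]; d=R.T@d
    return o+d*(z-o[2])/d[2]
def cam(manip,n):
    p=manip.camera_params(n); return (np.array(p['mtx']),np.array(p['view']))
def mask(im,lo,hi):
    h=cv2.cvtColor(im,cv2.COLOR_RGB2HSV); return cv2.inRange(h,lo,hi)
def blobs(m,amin=25):
    n,l,s,c=cv2.connectedComponentsWithStats(m)
    return [(s[i,4],c[i].round(1),s[i,:4]) for i in range(1,n) if s[i,4]>=amin]
def cylcent(c,x,y,r,z0,z1):
    a=np.linspace(0,2*np.pi,60); 
    P=np.vstack([np.c_[x+r*np.cos(a),y+r*np.sin(a),0*a+z] for z in(z0,z1)])
    h=cv2.convexHull(proj(c,P).astype(np.float32)); m=cv2.moments(h); return np.array([m['m10'],m['m01']])/m['m00']
def fitcyl(c,uv,r,z0,z1):
    g=ray(c,uv,z1)[:2]
    return least_squares(lambda p:cylcent(c,p[0],p[1],r,z0,z1)-uv,g).x
C={'green':((45,120,60),(80,255,255)),'blue':((100,150,80),(125,255,255)),'yellow':((24,150,120),(34,255,255)),'red':((0,180,80),(5,255,255)),'orange':((6,180,100),(20,255,255))}
E
python3 - <<'E'
from plant import manip
from h import *
for n in ["scene","side","wrist"]:
    im=cv2.imread(f"pics/{n}0.png")[:,:,::-1].copy(); c=cam(manip,n)
    for k,(lo,hi) in C.items():
        for a,u,bb in blobs(mask(im,lo,hi)):
            w=ray(c,u,.07)
            if a<1500 and .4<w[0]<1 and abs(w[1])<.3: print(n,k,a,u,bb,(fitcyl(c,u,.016,.05,.072)if k!='red' else fitcyl(c,u,.015,.05,.066)).round(4), w[:2].round(4))
s=cv2.imread("pics/scene0.png"); cv2.imwrite("pics/s0z.png",cv2.resize(s[130:280,200:380],None,fx=4,fy=4,interpolation=2))
s=cv2.imread("pics/side0.png"); cv2.imwrite("pics/d0z.png",cv2.resize(s[155:305,140:330],None,fx=4,fy=4,interpolation=2))
E
```

```text
scene green 96 [242.1 225.6] [237 220  11  12] [ 0.6631 -0.0589] [ 0.6684 -0.0595]
scene blue 86 [313.6 146.2] [309 141  10  11] [0.4118 0.1845] [0.4193 0.1819]
scene blue 239 [336.2 183.4] [328 171  18  26] [0.5552 0.2206] [0.5615 0.2177]
scene blue 91 [316.1 235.4] [311 230  11  12] [0.7146 0.1298] [0.7195 0.1277]
scene yellow 98 [279.2 241.3] [274 235  12  12] [0.7209 0.0312] [0.7258 0.0299]
scene red 82 [228.9 189.6] [224 185  11  10] [ 0.5405 -0.0826] [ 0.5491 -0.0831]
side green 65 [238.7 179.9] [235 176   9   9] [ 0.6588 -0.0561] [ 0.6527 -0.0501]
side blue 71 [184.1 206.5] [180 202   9  10] [0.7095 0.1331] [0.703  0.1375]
side blue 269 [200.1 256.8] [186 246  29  22] [0.5407 0.2286] [0.5357 0.2322]
side blue 100 [241.7 264.9] [237 260  11  11] [0.4352 0.1727] [0.431  0.1767]
side red 31 [271.9 192.2] [267 187  10   9] [ 0.5461 -0.0868] [ 0.5393 -0.0785]
side orange 105 [245.5 226.2] [235 215  23  22] [0.5171 0.0673] [0.5122 0.0722]
wrist green 415 [248.7 221.8] [237 210  24  25] [ 0.6622 -0.0582] [ 0.6625 -0.0554]
wrist blue 805 [18.1 11.3] [ 0  0 37 26] [0.4176 0.1808] [0.4237 0.1783]
wrist blue 609 [293.4  63.3] [280  48  28  31] [0.7136 0.1287] [0.7129 0.1278]
wrist yellow 86 [449.3  12.1] [446   0   7  25] [0.8788 0.1793] [0.8741 0.1769]
wrist yellow 159 [438.9  83.6] [435  60   9  43] [0.8791 0.1077] [0.8745 0.1069]
wrist yellow 499 [298. 153.] [285 140  27  27] [0.722  0.0297] [0.7213 0.0304]
wrist orange 1102 [108.3 121.9] [ 67 114  83  17] [0.499  0.0659] [0.5029 0.0661]
```

```bash
ls pics
```

```text
d0z.png
s0z.png
scene0.png
side0.png
wrist0.png
```

View pics/d0z.png

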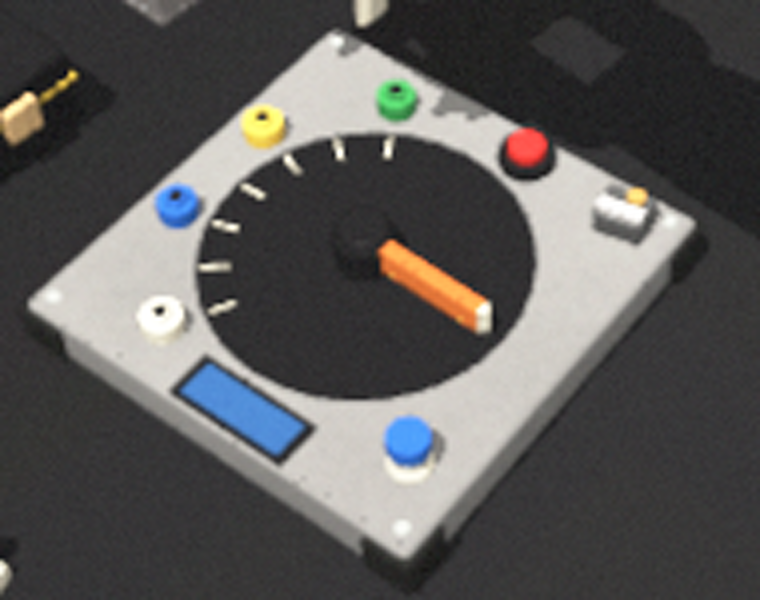

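View pics/s0z.png

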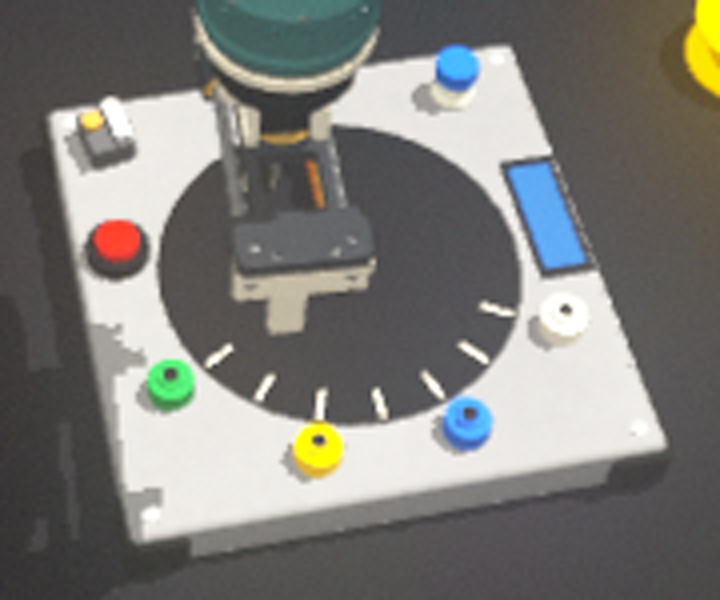

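Run:
```python
from plant import manip
from h import *
cs={n:cam(manip,n) for n in["scene","side","wrist"]}
# red triang
r=least_squares(lambda p:np.r_[proj(cs['scene'],p)[0]-[228.9,189.6],proj(cs['side'],p)[0]-[271.9,192.2]],[.54,-.08,.065]); print('red',r.x,r.cost)
P=np.array([[.662,-.058],[.7136,.1287],[.722,.0297],r.x[:2]])
f=least_squares(lambda p:np.linalg.norm(P-p,axis=1)-.155,[.57,.07]); print('centre',f.x,f.fun)
f3=least_squares(lambda p:np.linalg.norm(P[:3]-p,axis=1)-.155,[.57,.07]); print('centre3',f3.x,f3.fun)
print('hub', ray(cs['wrist'],(171,119),.09),'tip',ray(cs['wrist'],(65,124),.071))
# pointer axis from orange mask in wrist
im=cv2.imread("pics/wrist0.png")[:,:,::-1].copy(); m=mask(im,*C['orange']); m[:,:60]=0; m[:,155:]=0;m[:105]=0;m[140:]=0
y,x=np.nonzero(m); W=[]
for u in range(70,148,4):
    v=y[x==u]; W.append([ray(cs['wrist'],(u,t),.083)[1] for t in(v.min()-.5,v.max()+.5)]+[ray(cs['wrist'],(u,120),.083)[0]])
print(np.array(W)[::3].round(4))
for c in (f.x,f3.x):
    for q in P: print(np.degrees(np.arctan2(*(q-c)[::-1])).round(1),end=' ')
    print()
z=cv2.resize(cv2.imread("pics/wrist0.png")[0:250,0:340],None,fx=2.3,fy=2.3,interpolation=2); cv2.imwrite("pics/w0z.png",z)
```

```text
red [ 0.54361098 -0.08308152  0.06265086] 0.018955160714781268
centre [0.5716235  0.06854034] [ 0.00050038 -0.00080366  0.0003115  -0.00081216]
centre3 [0.57138829 0.06753287] [-0.0001808  -0.00019177  0.00029074]
hub [0.58137691 0.06893052 0.09      ] tip [0.45359034 0.06379734 0.071     ]
[[0.0707 0.0579 0.4683]
 [0.0718 0.0579 0.4815]
 [0.0728 0.0579 0.4946]
 [0.0728 0.059  0.5078]
 [0.0738 0.0589 0.521 ]
 [0.0738 0.06   0.5341]
 [0.0749 0.06   0.5473]]
-54.5 23.0 -14.5 -100.5 
-54.2 23.3 -14.1 -100.4
```

View pics/w0z.png

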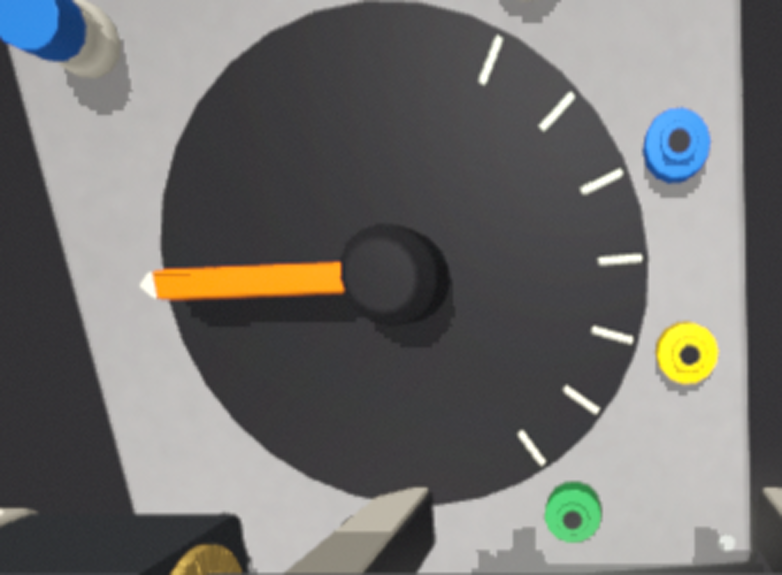

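```bash
cat >> h.py <<'E'
from scipy.spatial.transform import Rotation as Ro
def rel(manip,p,yaw):
    """offset(tool axes) and tool-z twist deg for world TCP p, yaw (deg, 0=start, ccw)"""
    s=manip.observe(); R=Ro.from_rotvec(s['tcp_rot']); R0=Ro.from_matrix([[0,1,0],[1,0,0],[0,0,-1]])
    o=R.inv().apply(np.array(p)-s['ee_pos']); t=(R.inv()*Ro.from_euler('z',yaw,degrees=True)*R0).as_rotvec(degrees=True)
    return o.round(4).tolist(),t.round(2).tolist()
c0=np.array([.5715,.068])
def push(th,r=.08,off=.0145,z=.146):
    t=np.radians(th);u=np.array([np.cos(t),np.sin(t)]);n=np.array([-u[1],u[0]])
    return [*(c0+r*u-off*n),z]
E
python3 - <<'E'
from plant import manip
from h import *
print(rel(manip,push(182.2,off=.04,z=.25),2.2)); print(rel(manip,push(182.2,off=.04,z=.147),2.2))
E
```

```text
([0.1049, -0.1849, 0.0524], [-0.05, -0.0, -2.2])
([0.1049, -0.1848, 0.1554], [-0.05, -0.0, -2.2])
```

```bash
python3 -m crank '{"offset":[[0.03,-0.05,0.01],[0.06,-0.10,0.03],[0.09,-0.15,0.05],[0.105,-0.185,0.055],[0.105,-0.185,0.055],[0.105,-0.185,0.085],[0.105,-0.185,0.115],[0.105,-0.185,0.140],[0.105,-0.185,0.140],[0.105,-0.185,0.140]],"twist":[[0,0,0],[0,0,0],[0,0,-2.2],[0,0,-2.2],[0,0,-2.2],[0,0,-2.2],[0,0,-2.2],[0,0,-2.2],[0,0,-2.2],[0,0,-2.2]],"jaw":[255,255,255,255,255,255,255,255,255,255]}' 10
python3 - <<'E'
from plant import manip
from h import *
for n in["scene","side","wrist"]: cv2.imwrite(f"pics/{n}1.png",manip.snapshot(n)[:,:,::-1])
s=cv2.imread("pics/side1.png"); a=cv2.resize(s[120:305,140:330],(600,584),interpolation=2); cv2.imwrite("pics/d1z.png",a)
print(rel(manip,push(182.2,off=.04,z=.147),2.2),rel(manip,push(182.2,off=.018,z=.147),2.2))
E
```

```text
time_s: 1.4
ee_pos: [0.4907, 0.1049, 0.1639]
tcp_rot: [2.178, 2.263, 0.001]
contact_force: [0.2, -0.3, -0.3]
gripper_width: 0.0011
([-0.0001, -0.0005, 0.0169], [0.09, -0.01, -0.0]) ([-0.0221, -0.0005, 0.0169], [0.09, -0.01, -0.0])
```

View pics/d1z.png

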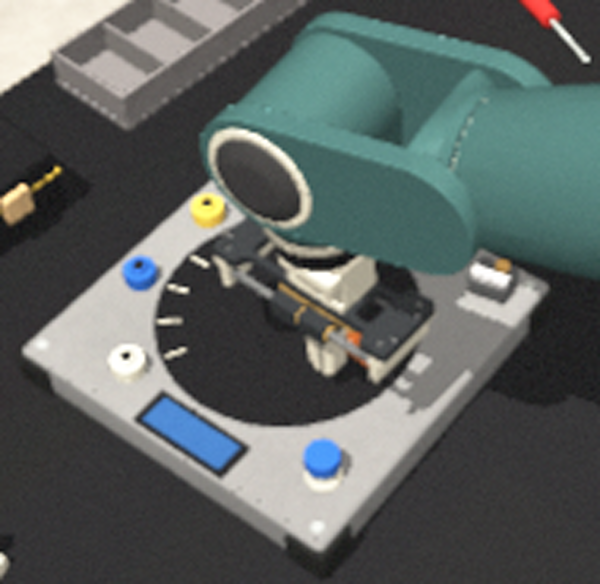

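View pics/wrist1.png

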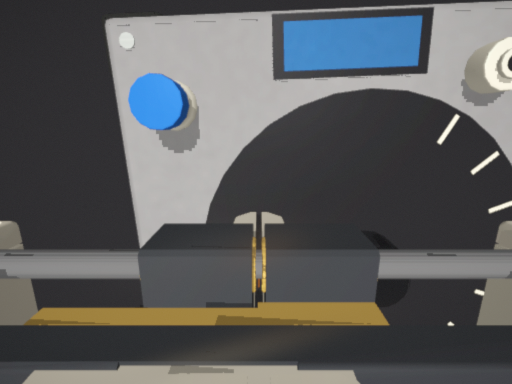

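```bash
python3 -m crank '{"offset":[[0,0,0.010],[0,0,0.017],[-0.010,0,0.017],[-0.020,0,0.017],[-0.023,0,0.017],[-0.024,0,0.017],[-0.025,0,0.017]],"twist":[[0,0,0],[0,0,0],[0,0,0],[0,0,0],[0,0,0],[0,0,0],[0,0,0]],"jaw":[255,255,255,255,255,255,255]}'
python3 - <<'E'
from plant import manip
from h import *
s=manip.observe();print(s['ee_pos'],s['contact_force'])
p=np.array(s['ee_pos'][:2])-c0; u=np.array([np.cos(np.radians(182.2)),np.sin(np.radians(182.2))]); print('r',p@u,'off',-(p@[-u[1],u[0]]))
for d in range(5,51,5): print(d,rel(manip,push(182.2+d,z=.147),2.2+d))
E
```

```text
time_s: 2.42
ee_pos: [0.491, 0.08, 0.1459]
tcp_rot: [-2.178, -2.264, -0.0]
contact_force: [-1.7, 1.7, 0.5]
gripper_width: 0.001
[0.49095767 0.08004658 0.14585242] [-1.69913062  1.72184126  0.5015307 ]
r 0.08002052292391931 off 0.015129539531120815
5 ([-0.0077, -0.0009, -0.0011], [0.0, -0.01, -5.0])
10 ([-0.0147, -0.0013, -0.0011], [0.0, -0.01, -10.0])
15 ([-0.0218, -0.001, -0.0012], [0.0, -0.01, -15.0])
20 ([-0.0289, -0.0001, -0.0012], [0.0, -0.01, -20.0])
25 ([-0.0358, 0.0014, -0.0012], [0.0, -0.01, -25.0])
30 ([-0.0426, 0.0035, -0.0012], [0.0, -0.01, -30.0])
35 ([-0.0491, 0.0062, -0.0012], [0.01, -0.01, -35.0])
40 ([-0.0554, 0.0094, -0.0012], [0.01, -0.01, -40.0])
45 ([-0.0614, 0.0132, -0.0012], [0.01, -0.01, -45.0])
50 ([-0.0671, 0.0175, -0.0012], [0.01, -0.01, -50.0])
```

```bash
python3 -m crank '{"offset":[[-0.006,-0.0007,0],[-0.012,-0.0012,0],[-0.0175,-0.0012,0],[-0.0232,-0.0009,0],[-0.0289,-0.0001,0],[-0.0344,0.0011,0],[-0.0399,0.0026,0],[-0.0452,0.0045,0],[-0.0504,0.0068,0],[-0.0554,0.0094,0]],"twist":[[0,0,-4],[0,0,-8],[0,0,-12],[0,0,-16],[0,0,-20],[0,0,-24],[0,0,-28],[0,0,-32],[0,0,-36],[0,0,-40]],"jaw":[255,255,255,255,255,255,255,255,255,255]}'
python3 - <<'E'
from plant import manip
from h import *
s=manip.observe()
a=222.2;p=np.array(s['ee_pos'][:2])-c0; u=np.array([np.cos(np.radians(a)),np.sin(np.radians(a))]); print('r',p@u,'off',-(p@[-u[1],u[0]]))
for n in["side"]: cv2.imwrite(f"pics/{n}2.png",manip.snapshot(n)[:,:,::-1])
s=cv2.imread("pics/side2.png"); a=cv2.resize(s[120:305,140:330],(600,584),interpolation=2); cv2.imwrite("pics/d2z.png",a)
for d in range(4,41,4): print(d,rel(manip,push(222.2+d,z=.146),42.2+d))
E
```

```text
time_s: 3.68
ee_pos: [0.5026, 0.025, 0.1459]
tcp_rot: [1.269, 2.874, 0.0]
contact_force: [-1.4, 2.4, 0.6]
gripper_width: 0.0008
r 0.07990463649887061 off 0.014433844531468884
4 ([-0.0051, -0.0009, -0.0001], [0.01, 0.02, -3.65])
8 ([-0.0108, -0.0013, -0.0001], [0.01, 0.02, -7.65])
12 ([-0.0164, -0.0014, -0.0001], [0.01, 0.02, -11.65])
16 ([-0.0221, -0.0011, -0.0001], [0.01, 0.02, -15.65])
20 ([-0.0277, -0.0003, -0.0001], [0.0, 0.02, -19.65])
24 ([-0.0333, 0.0008, -0.0001], [0.0, 0.02, -23.65])
28 ([-0.0388, 0.0023, -0.0001], [0.0, 0.02, -27.65])
32 ([-0.0441, 0.0042, -0.0001], [0.0, 0.02, -31.65])
36 ([-0.0493, 0.0064, -0.0001], [0.0, 0.02, -35.65])
40 ([-0.0544, 0.009, -0.0001], [0.0, 0.02, -39.65])
```

View pics/d2z.png

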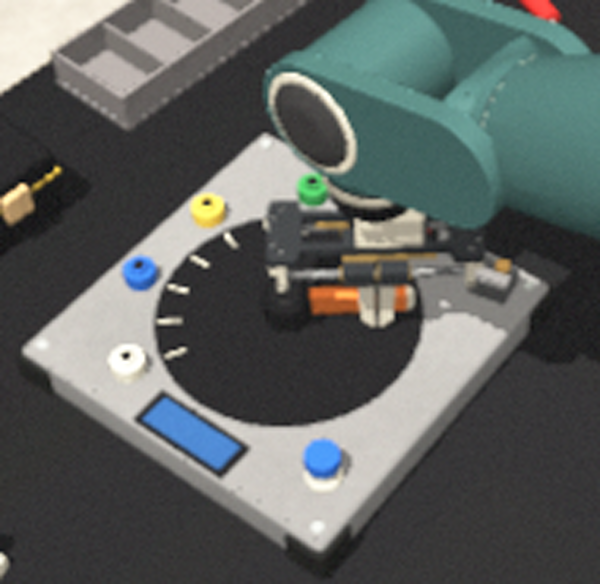

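The finger lies flush against the orange arm's side, which is turning with it; the hub and tip are both clear. I'll carry on with the same arc.

```bash
python3 -m crank '{"offset":[[-0.006,-0.0007,0],[-0.012,-0.0012,0],[-0.0175,-0.0012,0],[-0.0232,-0.0009,0],[-0.0289,-0.0001,0],[-0.0344,0.0011,0],[-0.0399,0.0026,0],[-0.0452,0.0045,0],[-0.0504,0.0068,0],[-0.0554,0.0094,0]],"twist":[[0,0,-4],[0,0,-8],[0,0,-12],[0,0,-16],[0,0,-20],[0,0,-24],[0,0,-28],[0,0,-32],[0,0,-36],[0,0,-40]],"jaw":[255,255,255,255,255,255,255,255,255,255]}'
python3 - <<'E'
from plant import manip
from h import *
s=manip.observe()
a=262.2;p=np.array(s['ee_pos'][:2])-c0; u=np.array([np.cos(np.radians(a)),np.sin(np.radians(a))]); print('r',p@u,'off',-(p@[-u[1],u[0]]))
for d in range(4,41,4): print(d,rel(manip,push(262.2+d,z=.146),82.2+d))
E
```

```text
time_s: 4.97
ee_pos: [0.5468, -0.0098, 0.1457]
tcp_rot: [-0.212, -3.134, 0.001]
contact_force: [-2.5, -1.2, -0.3]
gripper_width: 0.0007
r 0.08039628700693202 off 0.013968104896583332
4 ([-0.0051, -0.0004, -0.0003], [-0.03, -0.01, -3.93])
8 ([-0.0107, -0.0009, -0.0003], [-0.03, -0.01, -7.93])
12 ([-0.0164, -0.0009, -0.0003], [-0.02, -0.02, -11.93])
16 ([-0.0221, -0.0005, -0.0003], [-0.02, -0.02, -15.93])
20 ([-0.0277, 0.0002, -0.0003], [-0.02, -0.02, -19.93])
24 ([-0.0333, 0.0014, -0.0003], [-0.02, -0.02, -23.93])
28 ([-0.0387, 0.0029, -0.0003], [-0.02, -0.02, -27.93])
32 ([-0.0441, 0.0048, -0.0003], [-0.02, -0.02, -31.93])
36 ([-0.0493, 0.0071, -0.0003], [-0.02, -0.02, -35.93])
40 ([-0.0543, 0.0097, -0.0003], [-0.02, -0.02, -39.93])
```

```bash
python3 -m crank '{"offset":[[-0.0053,-0.0005,0],[-0.0107,-0.0009,0],[-0.0164,-0.0009,0],[-0.0221,-0.0005,0],[-0.0277,0.0002,0],[-0.0333,0.0014,0],[-0.0387,0.0029,0],[-0.0441,0.0048,0],[-0.0493,0.0071,0],[-0.0493,0.0071,0]],"twist":[[0,0,-4],[0,0,-8],[0,0,-12],[0,0,-16],[0,0,-20],[0,0,-24],[0,0,-28],[0,0,-32],[0,0,-36],[0,0,-36]],"jaw":[255,255,255,255,255,255,255,255,255,255]}'
python3 - <<'E'
from plant import manip
from h import *
for n in["scene","side","wrist"]: cv2.imwrite(f"pics/{n}3.png",manip.snapshot(n)[:,:,::-1])
s=cv2.imread("pics/side3.png"); a=cv2.resize(s[120:305,140:330],(600,584),interpolation=2); cv2.imwrite("pics/d3z.png",a)
s=cv2.imread("pics/scene3.png"); a=cv2.resize(s[130:280,200:380],(720,600),interpolation=2); cv2.imwrite("pics/s3z.png",a)
E
```

```text
time_s: 6.22
ee_pos: [0.5967, -0.0092, 0.1457]
tcp_rot: [0.764, -3.047, 0.0]
contact_force: [-0.1, 0.0, -0.6]
gripper_width: 0.0005
```

View pics/d3z.png

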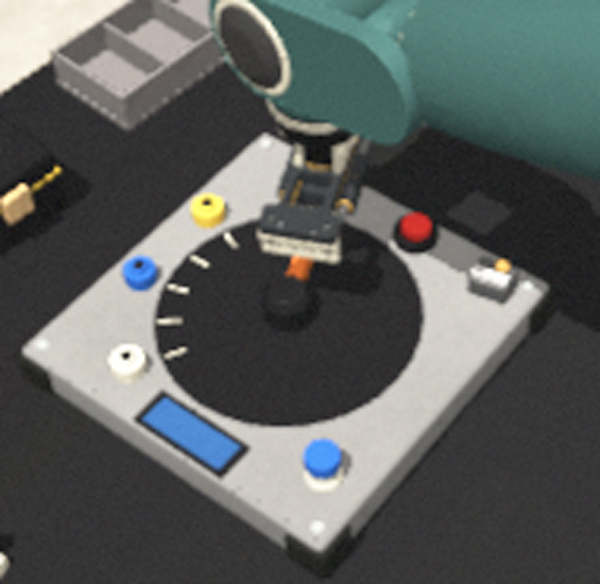

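View pics/s3z.png

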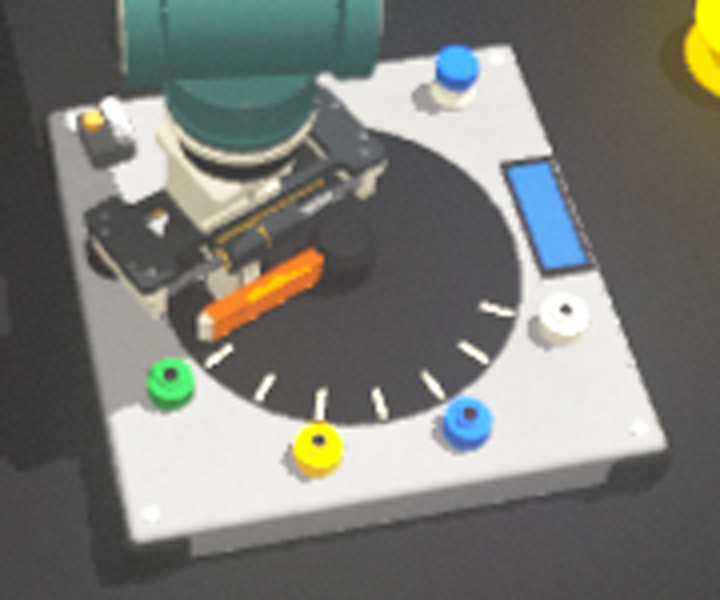

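View pics/wrist3.png

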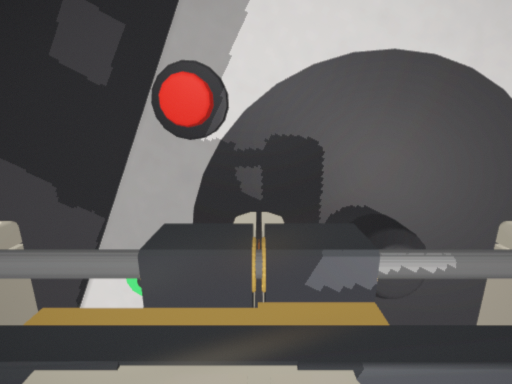

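Run:
```python
from plant import manip
from h import *
c=cam(manip,'scene'); 
for th in (296,298.2,300,305.7):
    t=np.radians(th); print(th,(proj(c,[*(c0+.118*np.array([np.cos(t),np.sin(t)])),.071])[0]-[200,130])*4)
s=manip.observe();print(s['ee_pos'],s['contact_force'])
a=298.2;p=np.array(s['ee_pos'][:2])-c0; u=np.array([np.cos(np.radians(a)),np.sin(np.radians(a))]); print('r',p@u,'off',-(p@[-u[1],u[0]]))
w=cam(manip,'wrist'); im=cv2.imread("pics/wrist3.png")[:,:,::-1].copy()
for a,u,b in blobs(mask(im,*C['red'])): print(a,u,b,ray(w,u,.065),ray(w,u,.07))
r=least_squares(lambda p:np.r_[proj(c,p)[0]-[228.9,189.6],proj(cam(manip,'side'),p)[0]-[271.9,192.2],proj(w,p)[0]-[186,99]],[.54,-.08,.065]); print('red',r.x,r.fun)
for d in (2,4,6,7.5): print(d,rel(manip,push(298.2+d,z=.146),118.2+d))
```

```text
296 [192.82601273 320.92739759]
298.2 [196.59772224 325.66959727]
300 [199.85233364 329.46934352]
305.7 [211.12445233 340.97319454]
[ 0.59632713 -0.00930447  0.1457269 ] [0.15590635 0.91007319 0.72429178]
r 0.0798607743920491 off 0.01465004828527016
2307 [185.6  99. ] [159  72  54  55] [ 0.54658576 -0.0850084   0.065     ] [ 0.54635354 -0.08365862  0.07      ]
red [ 0.54638213 -0.08493525  0.0640409 ] [-0.69928506  0.514302   -0.42306548 -1.00390989  0.29353287 -0.11297115]
2 ([-0.003, -0.0006, -0.0003], [-0.0, -0.0, -2.1])
4 ([-0.0058, -0.0009, -0.0003], [-0.0, -0.0, -4.1])
6 ([-0.0086, -0.0012, -0.0003], [-0.0, -0.0, -6.1])
7.5 ([-0.0107, -0.0013, -0.0003], [-0.0, -0.0, -7.6])
```

```bash
python3 -m crank '{"offset":[[-0.0022,-0.0004,0],[-0.0045,-0.0007,0],[-0.0065,-0.0009,0],[-0.0079,-0.001,0],[-0.0079,-0.001,0],[0,0,0],[0.015,0,0],[0.03,0,-0.03],[0.06,0,-0.09],[0.09,0,-0.14]],"twist":[[0,0,-1.5],[0,0,-3],[0,0,-4.5],[0,0,-5.5],[0,0,-5.5],[0,0,-5.5],[0,0,-5.5],[0,0,-5.5],[0,0,-5.5],[0,0,-5.5]],"jaw":[255,255,255,255,255,255,255,255,255,255]}'
python3 -m crank '{"offset":[[0.015,0,-0.02],[0.015,0,-0.02],[0.015,0,-0.02]],"twist":[[0,0,0],[0,0,0],[0,0,0]],"jaw":[255,255,255]}'
python3 - <<'E'
from plant import manip
from h import *
for n in["scene","side","wrist"]: cv2.imwrite(f"pics/{n}4.png",manip.snapshot(n)[:,:,::-1])
s=cv2.imread("pics/side4.png"); a=cv2.resize(s[120:305,140:330],(600,584),interpolation=2); cv2.imwrite("pics/d4z.png",a)
E
```

```text
time_s: 7.62
ee_pos: [0.5156, -0.0523, 0.2868]
tcp_rot: [0.911, -3.006, -0.0]
contact_force: [0.6, 0.1, 0.5]
gripper_width: 0.0004
time_s: 8.0
ee_pos: [0.5046, -0.0601, 0.3041]
tcp_rot: [0.91, -3.006, -0.001]
contact_force: [0.4, -0.1, 0.5]
gripper_width: 0.0007
```

View pics/wrist4.png

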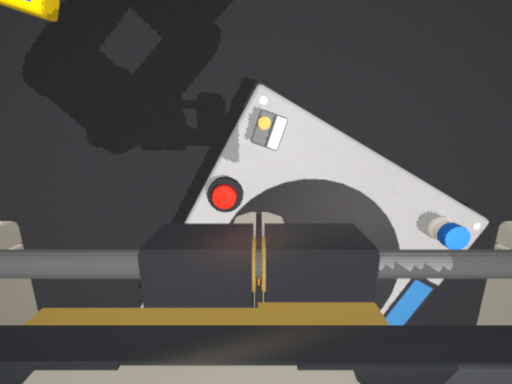

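View pics/d4z.png

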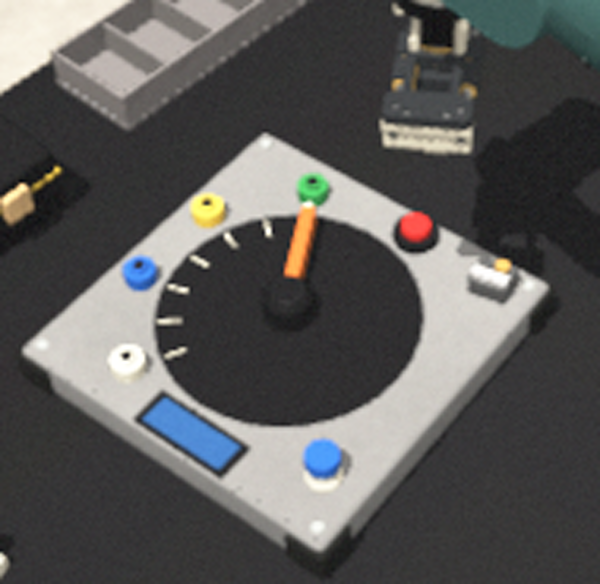

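Run:
```python
from plant import manip
from h import *
print(rel(manip,[.71,.075,.30],123.7))
```

```text
([-0.2455, -0.0017, 0.0036], [0.09, -0.09, 0.02])
```

```bash
python3 -m crank '{"offset":[[-0.06,0,0],[-0.12,0,0],[-0.18,0,0],[-0.235,0,0],[-0.245,0,0],[-0.245,0,0],[-0.245,0,0]],"twist":[[0,0,0],[0,0,0],[0,0,0],[0,0,0],[0,0,0],[0,0,0],[0,0,0]],"jaw":[255,255,255,255,255,255,255]}'
python3 - <<'E'
from plant import manip
from h import *
np.save('w5.npy',cam(manip,'wrist')[1])
im=manip.snapshot('wrist'); cv2.imwrite("pics/wrist5.png",im[:,:,::-1]); c=cam(manip,'wrist')
for k in('green','yellow','blue','orange','red'):
  for a,u,bb in blobs(mask(im,*C[k])):
    w=ray(c,u,.07)
    if .4<w[0]<.85 and abs(w[1])<.3: print(k,a,u,bb,fitcyl(c,u,.016,.05,.072).round(4))
cv2.imwrite("pics/w5z.png",cv2.resize(im[0:230,:,::-1],(800,360),interpolation=2))
E
```

```text
time_s: 9.02
ee_pos: [0.708, 0.0751, 0.3056]
tcp_rot: [0.91, -3.007, 0.0]
contact_force: [-0.5, 0.3, -0.1]
gripper_width: 0.0004
green 588 [183.8  81.5] [170  67  29  29] [ 0.6623 -0.0588]
yellow 469 [222.  167.4] [209 155  26  26] [0.7221 0.0296]
blue 1010 [493.   15.5] [474   0  38  33] [0.4182 0.1867]
blue 1758 [431.1 134.3] [400  97  63  76] [0.5499 0.2169]
blue 418 [291.8 204.5] [280 193  25  25] [0.7137 0.1286]
orange 1357 [261.9  76.9] [220  68  85  19] [0.6092 0.0128]
```

View pics/wrist5.png

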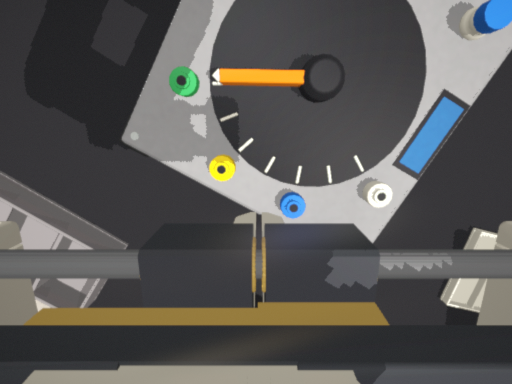

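Run:
```python
from plant import manip
from h import *
P=np.array([[.6623,-.0588],[.7221,.0296],[.7137,.1286]])
c=(cam(manip,'wrist')[0],np.load('w5.npy')); im=cv2.imread('pics/wrist5.png')[:,:,::-1].copy()
print('white',fitcyl(c,(379,195.5),.016,.05,.072))
P=np.vstack([P,fitcyl(c,(379,195.5),.016,.05,.072)])
f=least_squares(lambda p:np.linalg.norm(P-p,axis=1)-.155,[.57,.07]); cc=f.x;print('centre',cc,f.fun, 'hub',ray(c,(321,73),.09))
m=mask(im,*C['orange']); m[:, :210]=0; m[:,310:]=0; m[:50]=0; m[110:]=0
x=np.arange(225,302)
ed=np.array([[np.nonzero(m[:,u])[0].min()-.5,np.nonzero(m[:,u])[0].max()+.5] for u in x])
def model(p):
    t=p[0]; ctr=np.array(p[1:3]); R=np.array([[np.cos(t),-np.sin(t)],[np.sin(t),np.cos(t)]])
    B=np.array([[r,s,z] for r in(.01,.15) for s in(-.007,.007) for z in(.059,.083)])
    W=np.c_[B[:,:2]@R.T+ctr,B[:,2]]; h=cv2.convexHull(proj(c,W).astype(np.float32))[:,0]
    q=np.vstack([h,h[:1]]); out=[]
    for u in x:
        v=[a[1]+(u-a[0])/(b[0]-a[0])*(b[1]-a[1]) for a,b in zip(q[:-1],q[1:]) if (a[0]-u)*(b[0]-u)<0]
        out.append([min(v),max(v)])
    return (np.array(out)-ed)
for ctr in (c0,cc):
    g=least_squares(lambda p:model([p[0],*ctr]).ravel(),[np.radians(304)],diff_step=1e-3); e=model([g.x[0],*ctr]);print(np.degrees(g.x)%360,e.mean(0),e.std(0))
    print('green ang',np.degrees(np.arctan2(*(P[0]-ctr)[::-1]))%360)
n=np.array([-np.sin(g.x[0]),np.cos(g.x[0])])
g=least_squares(lambda p:model([p[0],*(cc+p[1]*n)]).ravel(),[np.radians(304),0],diff_step=1e-3); print('free lateral',np.degrees(g.x[0])%360,g.x[1])
t=ray(c,(212,76),.071)[:2]; print('tip',t,np.degrees(np.arctan2(*(t-cc)[::-1]))%360,np.linalg.norm(t-cc))
```

```text
white [0.64303136 0.21355923]
centre [0.57305874 0.07116613] [ 0.00265531 -0.00027108 -0.00308353  0.00365674] hub [0.57516989 0.06370368 0.09      ]
[304.99405894] [-0.83940976  0.14971892] [1.01515187 1.04914879]
green ang 305.60600904104894
[302.68171734] [-0.46678256  0.50026796] [0.26373062 0.32078547]
green ang 304.4754436044625
free lateral 302.5944391859759 0.00011651052592611209
tip [ 0.63955274 -0.03344043] 302.44240629235674 0.1239515325849554
```

```bash
cat > fit.py <<'E'
from h import *
def edges(im,x0,x1,y0,y1,xs):
    m=mask(im,*C['orange']); k=np.zeros_like(m); k[y0:y1,x0:x1]=1; m=m*k
    return np.array([[np.nonzero(m[:,u])[0].min()-.5,np.nonzero(m[:,u])[0].max()+.5] for u in xs])
def model(c,t,ctr,x,ed):
    R=np.array([[np.cos(t),-np.sin(t)],[np.sin(t),np.cos(t)]])
    B=np.array([[r,s,z] for r in(.01,.15) for s in(-.007,.007) for z in(.059,.083)])
    W=np.c_[B[:,:2]@R.T+ctr,B[:,2]]; h=cv2.convexHull(proj(c,W).astype(np.float32))[:,0]
    q=np.vstack([h,h[:1]]); out=[]
    for u in x:
        v=[a[1]+(u-a[0])/(b[0]-a[0])*(b[1]-a[1]) for a,b in zip(q[:-1],q[1:]) if (a[0]-u)*(b[0]-u)<0]
        out.append([min(v),max(v)])
    return np.array(out)-ed
E
python3 - <<'E'
from plant import manip
from fit import *
K=cam(manip,'wrist')[0]
V0=np.array([[9.99998219e-01,-8.23933669e-04,-1.69811121e-03,-6.74561619e-01],[3.96223923e-04,9.71279992e-01,-2.37939110e-01,2.87020194e-02],[1.84538749e-03,2.37938013e-01,9.71278588e-01,-3.89855420e-01],[0,0,0,1]])
A=(K,V0);Bc=(K,np.load('w5.npy'))
L=lambda f:cv2.imread(f)[:,:,::-1].copy()
xa=np.arange(75,146);ea=edges(L('pics/wrist0.png'),60,155,105,140,xa)
xb=np.arange(225,302);eb=edges(L('pics/wrist5.png'),210,310,50,110,xb)
g=least_squares(lambda p:np.r_[model(A,p[0],p[2:],xa,ea).ravel(),model(Bc,p[1],p[2:],xb,eb).ravel()],[np.radians(182),np.radians(303),.574,.068],diff_step=1e-3,x_scale=[.01,.01,.001,.001])
p=g.x;print(np.degrees(p[:2])%360,p[2:],np.sqrt(np.mean(g.fun**2)))
G=np.array([.6623,-.0585]);print('green',np.degrees(np.arctan2(*(G-p[2:])[::-1]))%360,np.linalg.norm(G-p[2:]))
# image check: project line of pointer at z=.072 extended to green
t=p[1]; print(proj(Bc,[*(p[2:]+.155*np.array([np.cos(t),np.sin(t)])),.072]),'vs hole (181.5,80)')
cv2.imwrite('pics/w5z.png',cv2.resize(cv2.imread('pics/wrist5.png')[40:120,150:360],(787,300),interpolation=2))
E
```

```text
[182.36362623 302.62651031] [0.57470811 0.06872633] 0.48649033647956164
green 304.5463622072706 0.15446319209596907
[[181.08218938  75.72632729]] vs hole (181.5,80)
```

View pics/w5z.png

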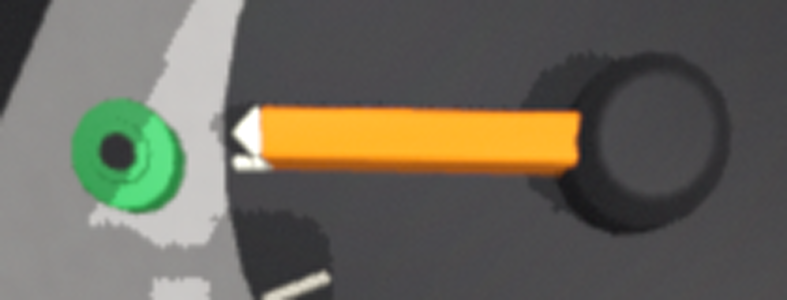

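```bash
sed -i 's/c0=np.array.*/c0=np.array([.5747,.0687])/' h.py
python3 - <<'E'
from plant import manip
from h import *
print(rel(manip,push(304.5,off=.045,z=.29),124.5));print(rel(manip,push(304.5,off=.045,z=.16),124.5));print(rel(manip,push(304.5,off=.022,z=.146),124.5))
E
```

```text
([0.1583, -0.0121, 0.0158], [-0.02, 0.02, -0.84])
([0.1583, -0.0121, 0.1458], [-0.02, 0.02, -0.84])
([0.1353, -0.0117, 0.1599], [-0.02, 0.02, -0.84])
```

```bash
python3 -m crank '{"offset":[[0.055,-0.004,0.0],[0.11,-0.008,0.0],[0.158,-0.012,0.015],[0.158,-0.012,0.015],[0.158,-0.012,0.06],[0.158,-0.012,0.11],[0.158,-0.012,0.15],[0.158,-0.012,0.16],[0.145,-0.012,0.16],[0.137,-0.012,0.16]],"twist":[[0,0,0],[0,0,-0.8],[0,0,-0.8],[0,0,-0.8],[0,0,-0.8],[0,0,-0.8],[0,0,-0.8],[0,0,-0.8],[0,0,-0.8],[0,0,-0.8]],"jaw":[255,255,255,255,255,255,255,255,255,255]}'
python3 - <<'E'
from plant import manip
from h import *
s=manip.observe();print(s['ee_pos'],s['contact_force'])
for o in (.018,.0155,.015): print(rel(manip,push(304.5,off=o,z=.146),124.5))
E
```

```text
time_s: 10.32
ee_pos: [0.603, -0.0096, 0.1477]
tcp_rot: [-0.931, 2.998, -0.001]
contact_force: [0.2, 0.2, 0.4]
gripper_width: 0.0002
[ 0.60297611 -0.00964183  0.14766147] [0.21358443 0.24533764 0.39061492]
([-0.0031, 0.0006, 0.0017], [-0.1, 0.14, 0.01])
([-0.0056, 0.0006, 0.0017], [-0.1, 0.14, 0.01])
([-0.0061, 0.0006, 0.0017], [-0.1, 0.14, 0.01])
```

```bash
python3 -m crank '{"offset":[[-0.001,0,0],[-0.002,0,0],[-0.003,0,0],[-0.003,0,0],[-0.003,0,0]],"twist":[[0,0,0],[0,0,0],[0,0,0],[0,0,0],[0,0,0]],"jaw":[255,255,255,255,255]}'
python3 - <<'E'
from plant import manip
from h import *
s=manip.observe();print(s['ee_pos'],s['contact_force'])
for o in (.018,.0155,.015): print(rel(manip,push(304.5,off=o,z=.146),124.5))
E
```

```text
time_s: 10.95
ee_pos: [0.6037, -0.0085, 0.1454]
tcp_rot: [0.931, -3.0, -0.0]
contact_force: [-0.6, -0.2, -0.0]
gripper_width: 0.0005
[ 0.60373987 -0.00854208  0.14541976] [-0.64646123 -0.15413373 -0.0171811 ]
([-0.0018, 0.0001, -0.0006], [0.0, -0.0, -0.01])
([-0.0043, 0.0001, -0.0006], [0.0, -0.0, -0.01])
([-0.0048, 0.0001, -0.0006], [0.0, -0.0, -0.01])
```

```bash
python3 -m crank '{"offset":[[-0.0015,0,0],[-0.0025,0,0],[-0.0035,0,0],[-0.0042,0,0],[-0.0046,0,0],[-0.0046,0,0],[-0.0046,0,0]],"twist":[[0,0,0],[0,0,0],[0,0,0],[0,0,0],[0,0,0],[0,0,0],[0,0,0]],"jaw":[255,255,255,255,255,255,255]}'
python3 - <<'E'
from plant import manip
from h import *
s=manip.observe();print(s['ee_pos'],s['contact_force'])
for o in (.0155,.015): print(rel(manip,push(304.5,off=o,z=.146),124.5))
print(rel(manip,push(304.5,off=.045,z=.146),124.5))
E
```

```text
time_s: 11.82
ee_pos: [0.6076, -0.0059, 0.1454]
tcp_rot: [-0.932, 3.0, 0.0]
contact_force: [-0.8, -0.8, -0.3]
gripper_width: 0.0009
[ 0.60760192 -0.00585131  0.14541322] [-0.82355313 -0.7791718  -0.27857852]
([0.0004, 0.0001, -0.0006], [0.0, 0.0, 0.0])
([-0.0001, 0.0001, -0.0006], [0.0, 0.0, 0.0])
([0.0299, 0.0001, -0.0006], [0.0, 0.0, 0.0])
```

Contact; now back off, rise, and go back to the viewing position.

```bash
python3 -m crank '{"offset":[[0.01,0,0],[0.025,0,0],[0.03,0,-0.03],[0.03,0,-0.09],[0.03,0,-0.15],[0,0,-0.16],[-0.06,0.01,-0.16],[-0.12,0.01,-0.16],[-0.128,0.01,-0.16],[-0.128,0.01,-0.16]],"twist":[[0,0,0],[0,0,0],[0,0,0],[0,0,0],[0,0,0],[0,0,0],[0,0,0],[0,0,0],[0,0,0],[0,0,0]],"jaw":[255,255,255,255,255,255,255,255,255,255]}'
python3 -m crank '{"offset":[[0,0,0],[0,0,0],[0,0,0]],"twist":[[0,0,0],[0,0,0],[0,0,0]],"jaw":[255,255,255]}'
python3 - <<'E'
from plant import manip
from h import *
np.save('w6.npy',cam(manip,'wrist')[1])
im=manip.snapshot('wrist'); cv2.imwrite("pics/wrist6.png",im[:,:,::-1])
E
```

```text
time_s: 13.08
ee_pos: [0.707, 0.0745, 0.305]
tcp_rot: [0.932, -2.999, -0.0]
contact_force: [-0.5, -0.8, -0.4]
gripper_width: 0.0002
time_s: 13.45
ee_pos: [0.707, 0.0744, 0.306]
tcp_rot: [-0.931, 3.0, -0.0]
contact_force: [0.5, 0.2, 0.5]
gripper_width: 0.0003
```

View pics/wrist6.png

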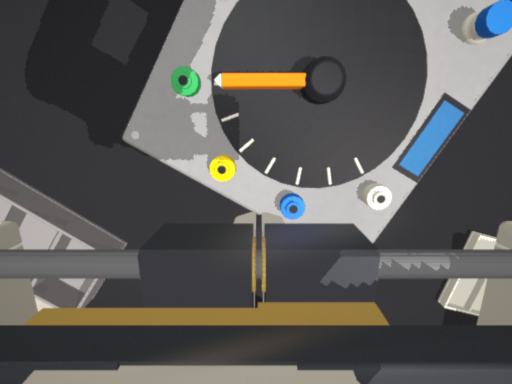

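Run:
```python
from plant import manip
from fit import *
K=cam(manip,'wrist')[0];B=(K,np.load('w6.npy')); im=cv2.imread('pics/wrist6.png')[:,:,::-1].copy()
x=np.arange(226,302);e=edges(im,212,310,50,115,x)
g=least_squares(lambda p:model(B,p[0],c0,x,e).ravel(),[np.radians(304)],diff_step=1e-3)
n=np.array([-.824,-.566])*-1
g2=least_squares(lambda p:model(B,p[0],c0+p[1]*n,x,e).ravel(),[np.radians(304),0],diff_step=1e-3,x_scale=[.01,.001])
print(np.degrees(g.x)%360,np.degrees(g2.x[0])%360,g2.x[1])
for a,u,bb in blobs(mask(im,*C['green'])):
    G=fitcyl(B,u,.016,.05,.072); print(a,u,G,np.degrees(np.arctan2(*(G-c0)[::-1]))%360)
t=g2.x[0];print(proj(B,[*(c0+g2.x[1]*n+.155*np.array([np.cos(t),np.sin(t)])),.072]))
cv2.imwrite('pics/w6z.png',cv2.resize(cv2.imread('pics/wrist6.png')[40:120,150:360],(787,300),interpolation=2))
```

```text
[304.75203393] 304.4274391782226 0.000423473821434315
591 [185.3  81.4] [ 0.6622295  -0.05877329] 304.4754276340321
[[183.06017868  80.7699082 ]]
```

View pics/w6z.png

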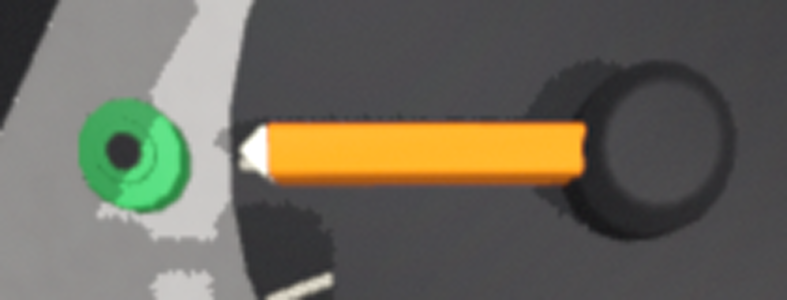

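Run:
```python
from plant import manip
from h import *
p=np.array([.5464,-.085])-.053*np.array([np.cos(np.radians(124.5)),np.sin(np.radians(124.5))])
print(p,rel(manip,[*p,.29],124.5),rel(manip,[*p,.18],124.5))
```

```text
[ 0.57641953 -0.12867869] ([0.2228, -0.0935, 0.0158], [-0.02, 0.02, -0.02]) ([0.2228, -0.0934, 0.1258], [-0.02, 0.02, -0.02])
```

```bash
python3 -m crank '{"offset":[[0.055,-0.023,0],[0.11,-0.046,0],[0.165,-0.07,0],[0.22,-0.0935,0],[0.223,-0.0935,0.01],[0.223,-0.0935,0.05],[0.223,-0.0935,0.09],[0.223,-0.0935,0.12],[0.223,-0.0935,0.125],[0.223,-0.0935,0.125]],"twist":[[0,0,0],[0,0,0],[0,0,0],[0,0,0],[0,0,0],[0,0,0],[0,0,0],[0,0,0],[0,0,0],[0,0,0]],"jaw":[0,0,0,0,0,0,0,0,0,0]}'
python3 -m crank '{"offset":[[0,0,0],[0,0,0]],"twist":[[0,0,0],[0,0,0]],"jaw":[0,0]}'
python3 - <<'E'
from plant import manip
from h import *
for n in["scene","side","wrist"]: cv2.imwrite(f"pics/{n}7.png",manip.snapshot(n)[:,:,::-1])
s=cv2.imread("pics/side7.png"); a=cv2.resize(s[120:305,140:330],(600,584),interpolation=2); cv2.imwrite("pics/d7z.png",a)
s=cv2.imread("pics/scene7.png"); a=cv2.resize(s[130:280,180:360],(720,600),interpolation=2); cv2.imwrite("pics/s7z.png",a)
c=cam(manip,'wrist');print(manip.observe()['ee_pos'],proj(c,[.5464,-.085,.066]))
E
```

```text
time_s: 14.75
ee_pos: [0.577, -0.1282, 0.1811]
tcp_rot: [-0.932, 3.0, -0.0]
contact_force: [0.8, 0.2, 0.8]
gripper_width: 0.0921
time_s: 15.0
ee_pos: [0.5769, -0.1285, 0.1815]
tcp_rot: [-0.931, 2.999, -0.001]
contact_force: [-0.8, 0.9, 0.1]
gripper_width: 0.0933
[ 0.57672175 -0.12854941  0.18087106] [[328.17651391 210.25086118]]
```

View pics/d7z.png

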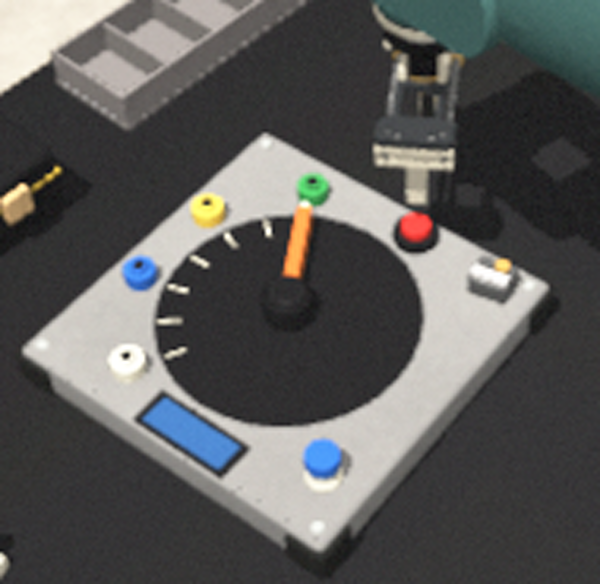

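View pics/wrist7.png

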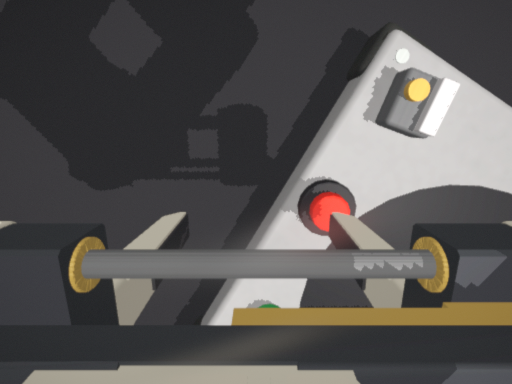

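View pics/s7z.png

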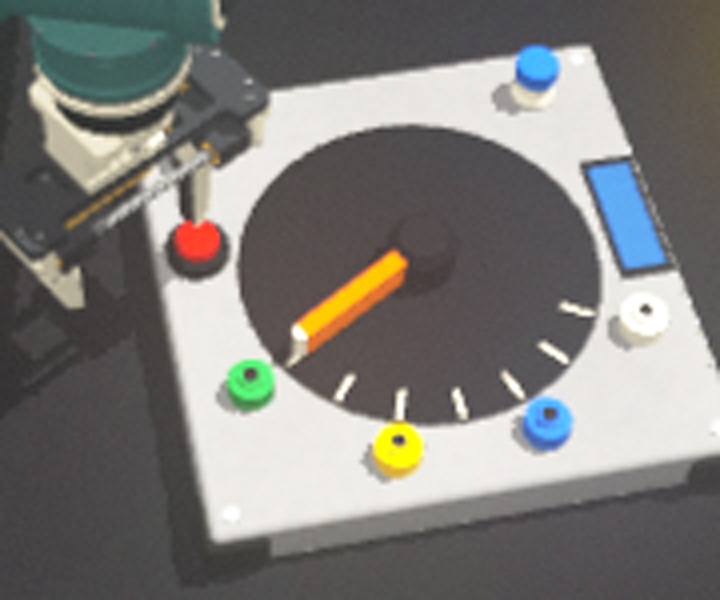

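```bash
python3 -m crank '{"offset":[[0,0,0.01],[0,0,0.018],[0,0,0.023],[0,0,0.025],[0,0,0.027],[0,0,0.029],[0,0,0.031],[0,0,0.031]],"twist":[[0,0,0],[0,0,0],[0,0,0],[0,0,0],[0,0,0],[0,0,0],[0,0,0],[0,0,0]],"jaw":[0,0,0,0,0,0,0,0]}'
```

```text
time_s: 16.15
ee_pos: [0.5767, -0.1285, 0.1502]
tcp_rot: [-0.932, 3.0, -0.0]
contact_force: [-6.1, 1.6, 10.7]
gripper_width: 0.093
```

Run:
```python
from plant import manip
from h import *
s=manip.observe();print(s['ee_pos'],s['contact_force'],s['ft_torque'])
for n in["scene","side","wrist"]: cv2.imwrite(f"pics/{n}8.png",manip.snapshot(n)[:,:,::-1])
s=cv2.imread("pics/side8.png"); a=cv2.resize(s[155:235,220:320],(750,600),interpolation=2); cv2.imwrite("pics/d8z.png",a)
s=cv2.imread("pics/scene8.png"); a=cv2.resize(s[140:220,180:280],(750,600),interpolation=2); cv2.imwrite("pics/s8z.png",a)
s=manip.observe();print(s['ee_pos'],s['contact_force'],s['ft_torque'])
```

```text
[ 0.57668027 -0.12849182  0.15020994] [-6.1181441   1.59867822 10.72715006] [0.73187522 1.29305204 0.15036895]
[ 0.57667023 -0.12851109  0.15019396] [-5.65919128  1.20108703  9.88916696] [0.78008148 1.33151521 0.18957258]
```

View pics/d8z.png

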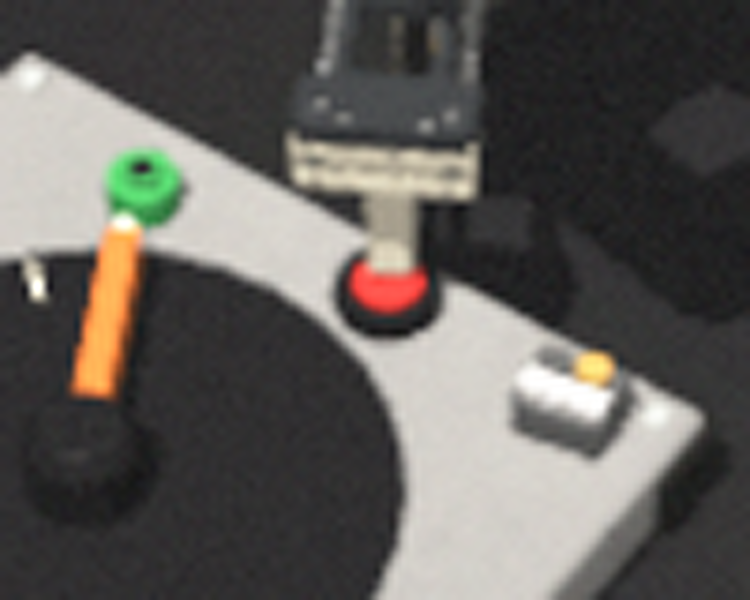

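View pics/wrist8.png

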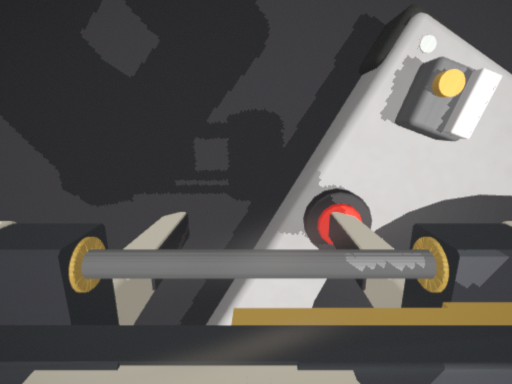

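View pics/s8z.png

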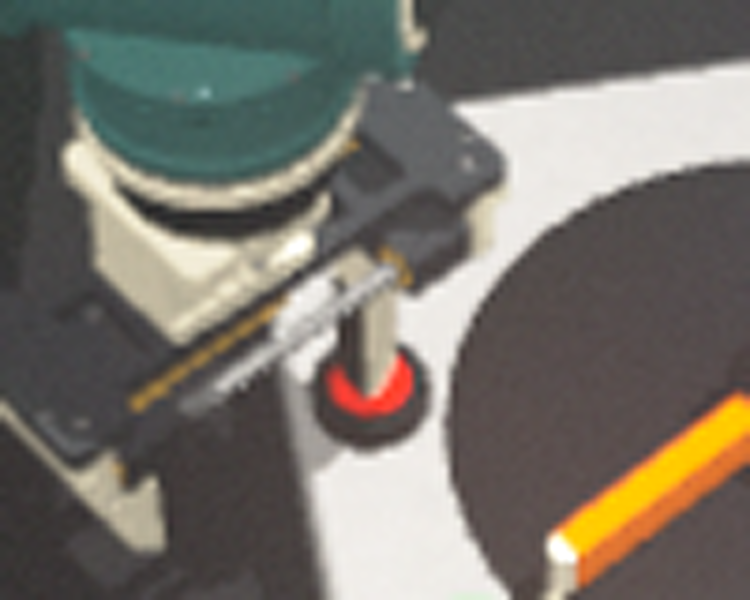

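```bash
python3 -m crank '{"offset":[[0,0,0.001],[0,0,0.001],[0,0,0.001]],"twist":[[0,0,0],[0,0,0],[0,0,0]],"jaw":[0,0,0]}'
```

```text
time_s: 16.68
ee_pos: [0.5767, -0.1285, 0.15]
tcp_rot: [-0.932, 3.0, -0.0]
contact_force: [-8.8, 1.9, 18.2]
gripper_width: 0.0928
```

```bash
python3 -m crank '{"offset":[[0,0,-0.002],[0,0,-0.004],[0,0,-0.004],[0,0,-0.004]],"twist":[[0,0,0],[0,0,0],[0,0,0],[0,0,0]],"jaw":[0,0,0,0]}'
python3 -m crank '{"offset":[[0,0,-0.001],[0,0,-0.002],[0,0,-0.002],[0,0,-0.002]],"twist":[[0,0,0],[0,0,0],[0,0,0],[0,0,0]],"jaw":[0,0,0,0]}'
```

```text
time_s: 17.18
ee_pos: [0.5767, -0.1285, 0.1524]
tcp_rot: [-0.932, 3.0, -0.0]
contact_force: [-0.9, 0.7, 3.5]
gripper_width: 0.0931
time_s: 17.68
ee_pos: [0.5767, -0.1285, 0.1544]
tcp_rot: [-0.932, 3.0, -0.0]
contact_force: [-0.4, 0.2, 2.3]
gripper_width: 0.0933
```

```bash
python3 -m crank '{"offset":[[0,0,-0.01],[0,0,-0.05],[0,0,-0.10],[0.03,-0.02,-0.15],[0.06,-0.04,-0.15],[0.06,-0.04,-0.15],[0.06,-0.04,-0.15]],"twist":[[0,0,0],[0,0,0],[0,0,0],[0,0,0],[0,0,0],[0,0,0],[0,0,0]],"jaw":[0,0,0,0,0,0,0]}'
python3 - <<'E'
from plant import manip
from h import *
for n in["scene","side"]: cv2.imwrite(f"pics/{n}9.png",manip.snapshot(n)[:,:,::-1])
s=cv2.imread("pics/side9.png"); a=cv2.resize(s[120:305,140:330],(600,584),interpolation=2)
s=cv2.imread("pics/side7.png"); b=cv2.resize(s[120:305,140:330],(600,584),interpolation=2)
cv2.imwrite("pics/d9z.png",a); 
for n in("side7","side9"):
  im=cv2.imread(f"pics/{n}.png")[:,:,::-1].copy()
  for k in('orange','red','green'):
    for q in blobs(mask(im,*C[k])):
      if 200<q[1][0]<330 and 150<q[1][1]<270: print(n,k,q[0],q[1])
E
```

```text
time_s: 18.55
ee_pos: [0.5498, -0.1952, 0.3044]
tcp_rot: [0.931, -3.0, -0.001]
contact_force: [0.1, -0.1, -0.2]
gripper_width: 0.093
side7 orange 33 [235.8 198.2]
side7 red 38 [271.8 191.7]
side7 green 62 [238.8 179.7]
side9 orange 30 [235.7 198.1]
side9 red 33 [271.7 192.2]
side9 green 61 [238.8 179.6]
```

View pics/d9z.png

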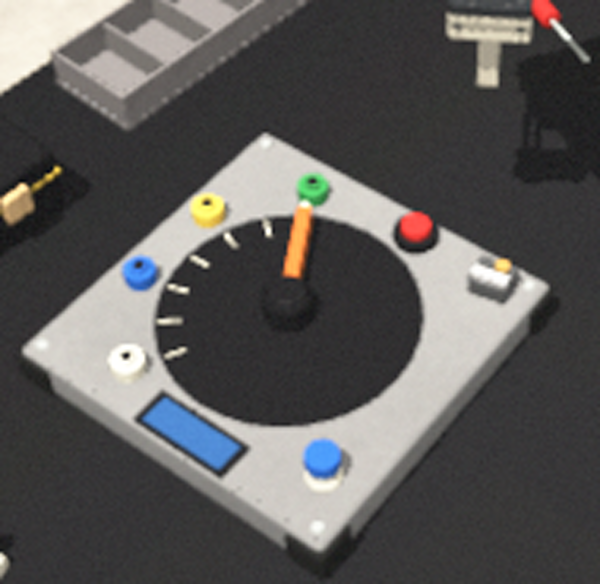

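View pics/scene9.png

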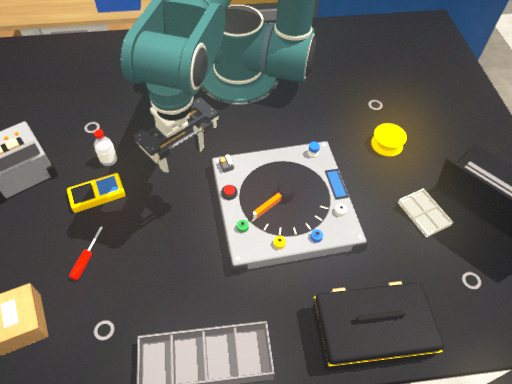

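The orange pointer (scene 268,205) is aimed at the green port (242,226). The button is back up, and nothing else has moved. I'm handing the job in.

```bash
python3 -c "
from plant import manip
print(manip.job_done())"
```

```text
the job is handed in; nothing more can be done
None
```

The pointer is on the green port, and I then pressed the red button fully down once and let it go. The job was handed in at about 18.7 s of the 51 s allowed, with the robot clear of everything.

- **Pointer:** I pushed it about 122° round with the closed fingertips, without pinching. It first stopped about 1.9° short, so I gave it one more small push. The wrist camera then showed the pointer at 304.4–304.8°, depending on the fit, against 304.5° for the green port.
- **Axis position:** My first estimate of the turning axis was about 3 mm off. It disagreed with later views, so I worked it out again from two pointer positions before the last push.
- **Button:** I pressed it with one finger of the open gripper. It stopped firmly at 18 N, moving only 0.2 mm for the last 7.5 N. As I let go, the force fell from 3.5 to 2.3 N over 2 mm, as expected from its spring. During the press there was also up to 9 N of sideways force, which eased off on release.
- **Final pictures:** The button is up, and the pointer is where it was before the press to within 0.1 pixel in the side view. The loose things look unmoved.

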